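# Nest the washing pans under the retaining lip

## Task

Nest the three aluminium washing pans for storage: first put the middle-sized pan flat on the floor of the large fixed pan, with its front edge tucked under the large pan's inward lip (it only goes in tilted, front edge first), then set the smallest pan flat inside the middle one, its handle lug crosswise like the other's. Set them in gently without ramming or dropping them, and do not push the oil bottle or the joystick pendant away or knock them over.

Things in the scene. Friction and masses are not known exactly. Their poses are not given: they have to be found in the camera images.
- large_floor (a point): Centre of the inner floor (6 mm above the desk) of the large open pan. Interior 121 mm along x by 108 mm along y. +x points from the lip wall (the robot's side) to the plain far wall; z up. The lip reaches 18 mm inward from the inner face of the -x wall along its whole width; its underside is 46 mm above this floor, its top 50 mm. The other three walls end 44 mm above this floor.
- large_pan: The large aluminium pan, fixed to the desk, walls 4 mm thick: origin on the desk under the centre of its floor, axes as for its floor. A dark base flange reaches 80 mm to each side in y.
- mid_lug (a point): Centre of the middle pan's handle lug: an upright plate 12 mm thick in x, 44 mm wide in y, inside the pan's +x wall, outer face flush with it, rising 46 mm above the rim. The point lies 49 mm in +x from the pan's middle and 59 mm above its underside. Axes are the pan's, z up; the -x wall, opposite the lug, is the front edge that goes under the lip.
- mid_pan: Middle pan, loose, about 0.3 kg, 110 (x) x 100 (y) mm outside, walls 36 mm high, 4 mm thick; origin at the centre of its underside. Too long to go straight down past the lip; tilted 25 to 30 degrees, front edge low and lug end high, it slides under and is laid flat. Room inside, from front wall to lug plate: 94 x 92 mm, floor 4 mm thick.
- small_lug (a point): Centre of the smallest pan's handle lug: an upright plate 12 mm thick in x, 44 mm wide in y, rising 46 mm above the rim over the pan's middle, from a partition across it. The point lies 69 mm above the pan's underside. Axes are the pan's, z up; seated, either end may face the lip.
- small_pan: Smallest pan, loose, about 0.22 kg, 72 (x) x 84 (y) mm outside, walls 46 mm high over its underside, 4 mm thick; origin at the centre of its underside, axes as for its lug. Lowered upright it passes between the edge of the large pan's lip and the middle pan's lug plate, 80 mm apart or more once the middle pan is seated.
- oil: Bystander: small upright clear bottle with a red pointed cap, 42 mm across, 118 mm tall; origin under its base, z up.
- pendant: Bystander: cream joystick box, 117 x 77 x 62 mm; origin under its base, z up.

How it is judged (in metres and radians):
On the way, in this order (a step that is already met when the one before it is completed fails the run):
1. the middle pan lies flat on the large pan's floor, front edge under the lip, the smallest pan not yet in it (z of mid_lug in the frame of large_floor below 0.063 m and angle between mid_lug's own z axis and vertical below 0.06 rad and x of mid_lug in the frame of large_floor between 0.04 and 0.058 m and y of mid_lug in the frame of large_floor between -0.01 and 0.01 m and horizontal distance between small_lug and large_floor above 0.1 m), for 0.2 s.
2. the smallest pan lies flat inside the middle pan (z of mid_lug in the frame of large_floor below 0.063 m and angle between each of mid_lug, small_lug's own z axis and vertical below 0.06 rad and x of mid_lug in the frame of large_floor between 0.04 and 0.058 m and y of mid_lug in the frame of large_floor between -0.01 and 0.01 m and z of small_lug in the frame of mid_lug below 0.018 m and x of small_lug in the frame of mid_lug between -0.066 and -0.04 m and y of small_lug in the frame of mid_lug between -0.01 and 0.01 m and angle between the x axis of small_lug and the x axis of mid_lug, either way round below 0.3 rad), for 0.2 s.
At the end, for the whole second after the job is handed in: Middle pan flat on the large pan's floor (4 mm, 0.06 rad) with its front edge under the lip, its lug 40 to 58 mm in +x; smallest pan flat on the middle pan's floor (4 mm, 0.06 rad), its lug 40 to 66 mm before the other; lugs parallel; each within 10 mm sideways; at rest, released (all of step 2 and linear speed of each of mid_pan, small_pan below 0.02 m/s); the robot touches nothing.
It fails at once if a pan is rammed into another (over 100 N between them) (contact force between any of mid_pan, small_pan and large_pan above 100 N or contact force between small_pan and mid_pan above 100 N).
It fails at once if a pan is dropped: over the large pan, let go with its lug more than 15 mm above its seated height ((horizontal distance between mid_lug and large_floor below 0.09 m and z of mid_lug in the frame of large_floor above 0.074 m and contact force between the fingers and mid_pan below 0.05 N) or (horizontal distance between small_lug and large_floor below 0.06 m and z of small_lug in the frame of large_floor above 0.088 m and contact force between the fingers and small_pan below 0.05 N)).
It fails at once if the oil bottle or the joystick pendant is pushed over 30 mm or knocked over (distance of any of oil, pendant from where it was at the start of the episode above 0.03 m or angle between any of oil, pendant's own z axis and vertical above 0.5 rad).
It also fails if it takes over 64 s, if anything falls off the work surface, if the arm or the gripper's body presses on something with over 40 N, if the wrist force passes 120 N, or if a joint passes its speed limit or range.

## Robot

A 6-joint arm with a two-finger parallel gripper is mounted at the origin on a cart in front of the work surface, level with it; the furniture and walls round the work are solid. World frame = base frame: x ahead of the robot, y to its left, z up, the work surface at z = 0. Lengths are in m, angles in degrees, forces in N, time in s.
With the tool pointing down it reaches from about 0.275 to 0.975 m from the base axis. Payload 8.4 kg.
Tool frame: the origin (TCP) lies between the finger pads; the fingertips stand 11 mm ahead of it and the grasp point (between the pads) lies 8 mm behind it; z points along the fingers, y is the line along which they close (so a half turn about z gives the same grasp; the last joint's range is limited). The gripper opens to 92 mm and grips with 3 to 60 N. Pads are 20 mm wide; open, the fingers measure 128 mm over their backs; the gripper's body (75 mm by 189 mm) begins 69 mm behind the grasp point.
Start: joints at [-70.096, 20.225, 93.587, -0, 66.188, -0.138], TCP at [0.214, -0.587, 0.226] pointing down, gripper open.
Joint ranges: [-150.9, 150.9], [-52.94, 120.26], [3.33, 152.33], [-74.26, 254.26], [0, 154.13], [-172.89, 172.89]. Speed limits (degrees/s): [127.2, 127.2, 159.86, 180, 180, 180].

## Interface

Orientations are given as [roll, pitch, yaw] about the fixed x, y, z axes, in that order (R = Rz(yaw) Ry(pitch) Rx(roll)).
In Python, from station import * gives the robot as it stands. The module is installed in compiled form; this text tells all that it offers.
- The arm moves only by the shell command python3 -m pendant 'ROWS' [FORCE]. ROWS is JSON, a list of rows, each a list of 3 entries, a list of its own where there are three numbers: the turn, a rotation vector about the tool's x, y, z in rad, then the shift along the tool's x, y, z in m, then the opening, from 0 (shut) to 1 (fully open). In form: [[[rx, ry, rz], [x, y, z], jaw], ...]. A call has 1 to 20 rows; each row shifts and turns the commanded pose from where the row before left it, along the tool's axes as they then stand; what a row does not reach is not made up. A row lasts 1/12 s, in which the tool goes at most 41.7 mm and 7.16 degrees, less where a joint would pass 70% of its speed; a pose out of reach is approached as far as the arm can. A call is refused whole if a number of a shift passes 0.0417 or a number of a turn 0.125, either way. A call with a gripper value outside its range is refused whole. The fingers move at their own pace and stop on an object; FORCE is the grip in N (left out, the last holds). Time passes only in rows, so rows that do not move let the fingers close. It gives the time, the measured TCP pose, the force, the opening and the grip force at its end, in the units of the state.
- state(): the state, without advancing time (a new reading comes with each control period).
- grab_frame(name): name is "side" or "top" or "wrist"; returns (picture, depth): 420x560x3 uint8, red, green, blue; 420x560 float32, m along the optical axis (not along the pixel's ray), 0 where there is no reading.
- camera_model(name): a dict with "intrinsics" (3x3 intrinsics, pixels), "dist" ([k1, k2, p1, p2, k3] as OpenCV has them; the pictures are not rectified), "T" (4x4, takes a point from camera to world coordinates). Camera axes: x right, y down, z forward; pixel columns grow to the right and rows downward; lengths in m; the calibration is good to about 2 mm. A picture is of the moment at which its call begins: read the wrist's pose just before it. camera_model takes no time and is no camera call; for the wrist camera it gives the pose at the moment of the call.
- sign_off(): hands the job in; it is judged then, once.
Trained networks look in the newest picture that a camera, given by its name, has taken for a name from the list of things; names that differ only in an ending like _2 or _b are one class to them, and where a whole thing is asked for, a point or a joint stands for the part that bears it (a point fixed in the world has none). Each returns a list of dicts, best first, with "p" (0 to 1); they miss things now and then, are a little off and sometimes report something else, mostly with a low value. They report only what shows in the picture. A call takes as long as a camera call.
- recognise(name, camera): "position" ([x, y, z] in m, in the coordinates of the camera as it stood for that picture, good to about 4 mm: the middle of the surface that is visible of it).
- cut_out(name, camera): "pixels" (420x560 bool, what is visible of it).
- pinpoint(name, camera): "position" ([x, y, z] in m, in the coordinates of the camera as it stood for that picture, good to about 4 mm: a listed point, or the origin of a listed thing).
The state is a dict: "clock": time; "joint_pos": joint angles; "joint_velocities": joint speeds; "tau": joint torques, N m; "position": TCP position; "eef_rot": TCP orientation; "force": force on the tool from outside, world axes, zero at the start; "moment": the same for the moment, N m; "opening": opening from 0.0 (shut) to 1.0 (fully open); "finger_force": force on a finger pad.
Only numpy, scipy, OpenCV 4.12 (cv2) and the standard library are available. Lean on these libraries where they do the work, as an engineer would, in place of code of your own. Each camera call takes 0.05 s, during which the arm holds its last target. There are 200 camera calls.

## Working session

There is one attempt and no reset: what is moved stays moved. The work goes in short steps, Python scripts to look and compute and a shell command to move; the robot and the scene stay as the last step left them, time stands still between calls to the robot, and variables do not carry over. Pictures are saved under pics/ and viewed, at most 10 in all, crops included, and the job is handed in when it is done.

```bash
mkdir -p pics; cat > h.py <<'E'
from station import *
import numpy as np, cv2
def w(c,p,T=None):
    T=np.array(camera_model(c)["T"]) if T is None else T
    return (T@np.append(p,1))[:3]
def cloud(c,depth,mask,T=None):
    m=camera_model(c); K=np.array(m["intrinsics"]); T=np.array(m["T"]) if T is None else T
    v,u=np.nonzero(mask&(depth>0)); 
    q=cv2.undistortPoints(np.stack([u,v],1).astype(np.float64)[:,None],K,np.array(m["dist"],float))[:,0]
    d=depth[v,u]; P=np.c_[q*d[:,None],d]
    return P@T[:3,:3].T+T[:3,3]
E
python3 - <<'E'
from h import *
s=state(); print(s)
for c in ["top","side"]:
    im,d=grab_frame(c); cv2.imwrite(f"pics/{c}0.png",im[:,:,::-1]); np.save(f"{c}_d.npy",d)
    for n in ["large_floor","large_pan","mid_lug","mid_pan","small_lug","small_pan","oil","pendant"]:
        print(c,n,[(np.round(w(c,r["position"]),3).tolist(),round(r["p"],2)) for r in pinpoint(n,c)[:2]])
    print(np.round(camera_model(c)["T"],3).tolist())
E
```

```text
{'clock': 0.0, 'joint_pos': array([-7.00962467e+01,  2.02612213e+01,  9.36282049e+01,  4.29140355e-04,
        6.61889872e+01, -1.35112856e-01]), 'joint_velocities': array([ 0.06580637,  0.04494319,  0.01075657,  0.08077914,  0.05695811,
       -0.01416139]), 'tau': array([-2.86472441e-04, -5.93837750e+01, -3.34207857e+01,  6.95526623e-02,
        2.33836047e-02, -6.36435152e-05]), 'position': array([ 0.21402442, -0.58670187,  0.22488399]), 'eef_rot': array([-1.79921588e+02, -5.77285643e-04,  2.00386922e+01]), 'force': array([-0.74440821,  0.09833657, -1.06442251]), 'moment': array([ 0.05487136, -0.05550472, -0.04161408]), 'finger_force': 0.0, 'opening': 1.003000995290342}
top large_floor [([0.494, -0.117, 0.006], 0.55)]
top large_pan []
top mid_lug [([0.536, 0.36, 0.056], 0.75)]
top mid_pan [([0.486, 0.356, 0.001], 0.96)]
top small_lug [([0.438, 0.113, 0.068], 0.62)]
top small_pan [([0.437, 0.114, 0.003], 0.79)]
top oil [([0.571, -0.372, -0.001], 0.6)]
top pendant [([0.496, 0.535, -0.002], 0.95)]
[[0.004, -0.995, 0.098, 0.334], [-1.0, -0.005, -0.006, 0.077], [0.007, -0.098, -0.995, 1.82], [0.0, 0.0, 0.0, 1.0]]
side large_floor [([0.494, -0.116, 0.009], 0.98), ([0.484, 0.362, -0.001], 0.53)]
side large_pan [([0.496, -0.119, 0.002], 0.71)]
side mid_lug [([0.535, 0.36, 0.056], 0.73)]
side mid_pan [([0.482, 0.359, -0.001], 0.8)]
side small_lug [([0.435, 0.12, 0.068], 0.57)]
side small_pan [([0.437, 0.117, -0.001], 0.57), ([0.568, -0.371, -0.003], 0.15)]
side oil [([0.568, -0.37, 0.0], 0.66)]
side pendant [([0.499, 0.535, 0.003], 0.71)]
[[0.996, 0.062, -0.058, 0.598], [0.081, -0.516, 0.852, -1.439], [0.023, -0.854, -0.52, 1.001], [0.0, 0.0, 0.0, 1.0]]
```

View pics/top0.png

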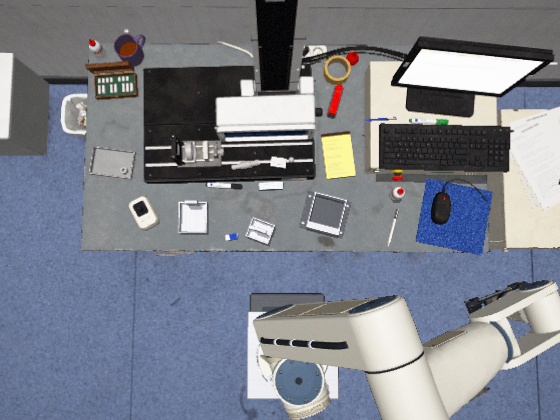

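View pics/side0.png

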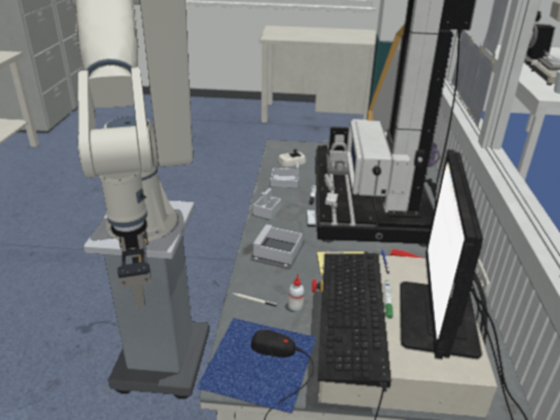

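```bash
python3 - <<'E'
from h import *
for c in ["top","side"]:
    d=np.load(f"{c}_d.npy"); P=cloud(c,d,np.ones(d.shape,bool))
    for n,ctr,r,z0,z1 in [("mid rim",(.486,.357),.085,.026,.046),("mid lug",(.536,.36),.06,.062,.1),("small rim",(.437,.116),.07,.036,.054),("small lug",(.437,.116),.05,.075,.11),("large top",(.494,-.117),.11,.04,.066)]:
        m=(np.hypot(P[:,0]-ctr[0],P[:,1]-ctr[1])<r)&(P[:,2]>z0)&(P[:,2]<z1)
        q=P[m]
        if len(q)<5: print(c,n,len(q));continue
        b=cv2.minAreaRect((q[:,:2]*1000).astype(np.float32))
        print(c,n,len(q),np.round(b[0],1),np.round(b[1],1),round(b[2],1),"z",np.percentile(q[:,2],[5,50,95]).round(3))
E
```

```text
top mid rim 118 [481.  354.5] [107.8 102.3] 0.1 z [0.027 0.034 0.042]
top mid lug 52 [530.5 353.9] [13.  41.7] 2.0 z [0.074 0.08  0.087]
top small rim 130 [434.5 114.4] [83.8 71.9] 69.7 z [0.038 0.044 0.052]
top small lug 47 [434.3 114.5] [43.2 11.5] 69.8 z [0.082 0.09  0.098]
top large top 333 [ 495.5 -118.8] [116.5 130. ] 76.0 z [0.043 0.053 0.06 ]
side mid rim 155 [486.2 354. ] [112.9 110.4] 89.2 z [0.027 0.033 0.04 ]
side mid lug 29 [533.6 352.7] [49.3 11.7] 84.7 z [0.065 0.08  0.085]
side small rim 177 [438.1 113.3] [93.8 77.1] 71.5 z [0.037 0.043 0.05 ]
side small lug 47 [437.1 113.9] [47.5 16.1] 73.2 z [0.077 0.089 0.096]
side large top 419 [ 499.3 -117.5] [126.7 130.5] 76.1 z [0.041 0.049 0.059]
```

The top view shows the middle pan at (193,217) with its lug at the upper (+x) side. The small pan is at (261,231), turned about -20°. The large pan is at (325,215), turned about -14°, with its lip at the bottom (robot) side. The pendant is at (143,213) and the oil bottle at (398,194). The side view agrees. Next I'll fly over the large pan.

```bash
python3 -m pendant '[[[0,0,-0.122],[0,0,-0.005],1],[[0,0,-0.122],[0,0,-0.005],1],[[0,0,-0.122],[0,0,-0.005],1],[[0,0,-0.122],[0,0,-0.005],1],[[0,0,-0.122],[0,0,-0.005],1],[[0,0,-0.122],[0,0,-0.005],1],[[0,0,-0.122],[0,0,-0.005],1],[[0,0,-0.122],[0,0,-0.005],1]]' 
python3 -m pendant '[[[0,0,0],[0.03,0.0077,-0.003],1],[[0,0,0],[0.03,0.0077,-0.003],1],[[0,0,0],[0.03,0.0077,-0.003],1],[[0,0,0],[0.03,0.0077,-0.003],1],[[0,0,0],[0.03,0.0077,-0.003],1],[[0,0,0],[0.03,0.0077,-0.003],1],[[0,0,0],[0.03,0.0077,-0.003],1],[[0,0,0],[0.03,0.0077,-0.003],1],[[0,0,0],[0.03,0.0077,-0.003],1],[[0,0,0],[0.03,0.0077,-0.003],1],[[0,0,0],[0.03,0.0077,-0.003],1],[[0,0,0],[0.03,0.0077,-0.003],1],[[0,0,0],[0.03,0.0077,-0.003],1],[[0,0,0],[0.03,0.0077,-0.003],1],[[0,0,0],[0.03,0.0077,-0.003],1],[[0,0,0],[0.03,0.0077,-0.003],1],[[0,0,0],[0,0,0],1]]' 
cat >> h.py <<'E'
def rects(c,d,specs,T):
    P=cloud(c,d,np.ones(d.shape,bool),T)
    for n,ctr,r,z0,z1 in specs:
        q=P[(np.hypot(P[:,0]-ctr[0],P[:,1]-ctr[1])<r)&(P[:,2]>z0)&(P[:,2]<z1)]
        if len(q)<5: print(n,len(q));continue
        # trimmed rectangle: keep points with neighbours
        b=cv2.minAreaRect((q[:,:2]*1000).astype(np.float32))
        print(c,n,len(q),np.round(b[0],1),np.round(b[1],1),round(b[2],1),"z",np.percentile(q[:,2],[5,50,95]).round(3))
    return P
def look(tag,names,specs):
    T=np.array(camera_model("wrist")["T"]); s=state()
    im,d=grab_frame("wrist"); cv2.imwrite(f"pics/{tag}.png",im[:,:,::-1]); np.savez(tag,d=d,T=T)
    print(round(s["clock"],2),s["position"].round(4),s["eef_rot"].round(1),"cam",T[:3,3].round(3))
    for n in names: print(n,[(np.round(w("wrist",r["position"],T),4).tolist(),round(r["p"],2)) for r in pinpoint(n,"wrist")[:2]])
    return rects("wrist",d,specs,T)
E
python3 - <<'E'
from h import *
look("w1",["large_floor","large_pan"],[("large walls",(.496,-.118),.11,.044,.054),("lip",(.496,-.118),.11,.054,.064),("small lug",(.437,.115),.05,.08,.1)])
E
```

```text
clock: 1.57
position: [0.2142, -0.5871, 0.2658]
eef_rot: [180.0, -0.0, 76.3]
force: [0.3, -0.0, -0.7]
opening: 0.997
finger_force: 0.0
clock: 2.98
position: [0.4522, -0.1478, 0.3143]
eef_rot: [179.9, -0.1, 76.1]
force: [0.5, -0.3, -0.2]
opening: 0.999
finger_force: 0.0
2.98 [ 0.4522 -0.1478  0.3143] [ 1.799e+02 -1.000e-01  7.610e+01] cam [ 0.471 -0.067  0.474]
large_floor [([0.4995, -0.1138, 0.0087], 0.97)]
large_pan [([0.4946, -0.1162, 0.0033], 0.67)]
wrist large walls 955 [ 495.6 -117.6] [116.4 129.2] 75.1 z [0.046 0.05  0.052]
wrist lip 1566 [ 443.2 -104.3] [114.6  21.1] 75.0 z [0.055 0.056 0.058]
small lug 0
```

View pics/w1.png

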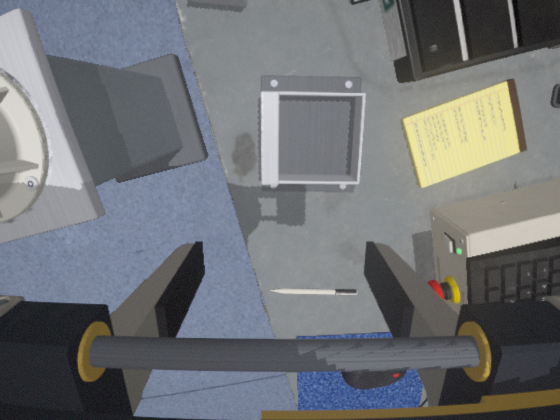

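The large pan sits clearly at image (312,140). It measures 116×129 mm, with its centre at (0.4956,-0.1176) and yaw -15°. Next, the middle pan.

```bash

python3 -m pendant '[[[0,0,-0.0873],[0,0,0],1],[[0,0,-0.0873],[0,0,0],1],[[0,0,-0.0873],[0,0,0],1],[[0,0,0],[0.03,0.005,0.0025],1],[[0,0,0],[0.03,0.005,0.0025],1],[[0,0,0],[0.03,0.005,0.0025],1],[[0,0,0],[0.03,0.005,0.0025],1],[[0,0,0],[0.03,0.005,0.0025],1],[[0,0,0],[0.03,0.005,0.0025],1],[[0,0,0],[0.03,0.005,0.0025],1],[[0,0,0],[0.03,0.005,0.0025],1],[[0,0,0],[0.03,0.005,0.0025],1],[[0,0,0],[0.03,0.005,0.0025],1],[[0,0,0],[0.03,0.005,0.0025],1],[[0,0,0],[0.03,0.005,0.0025],1],[[0,0,0],[0.03,0.005,0.0025],1],[[0,0,0],[0.03,0.005,0.0025],1],[[0,0,0],[0,0,0],1]]' 
python3 - <<'E'
from h import *
look("w2",["mid_lug","mid_pan"],[("mid rim",(.484,.355),.085,.033,.040),("mid lug",(.533,.355),.06,.077,.087),("small lug",(.437,.115),.05,.08,.1)])
E
```

```text
clock: 4.63
position: [0.514, 0.2723, 0.2777]
eef_rot: [-180.0, -0.1, 91.0]
force: [-0.8, 0.0, -0.4]
opening: 1.004
finger_force: 0.0
4.63 [0.514  0.2723 0.2777] [-1.8e+02 -1.0e-01  9.1e+01] cam [0.511 0.356 0.437]
mid_lug [([0.5324, 0.36, 0.0597], 0.63), ([0.4802, 0.3576, -0.0006], 0.47)]
mid_pan [([0.4818, 0.3567, 0.0001], 0.85)]
wrist mid rim 1135 [481.5 356.9] [100.6 110.2] 89.6 z [0.034 0.036 0.037]
wrist mid lug 496 [530.5 357.1] [43.6 12.1] 89.5 z [0.08  0.082 0.083]
wrist small lug 341 [434.6 117.7] [42.9 12.2] 68.6 z [0.084 0.092 0.093]
```

View pics/w2.png

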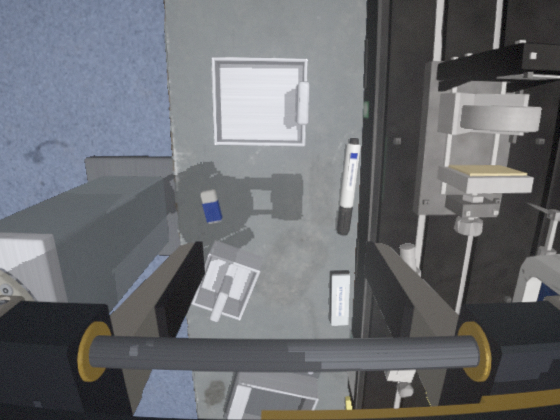

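```bash
python3 - <<'E'
from h import *
f=np.load("w2.npz"); P=cloud("wrist",f["d"],np.ones(f["d"].shape,bool),f["T"])
for x0 in np.arange(.57,.70,.01):
    q=P[(P[:,0]>x0)&(P[:,0]<x0+.01)&(abs(P[:,1]-.357)<.05)]; print(round(x0,2),len(q),q[:,2].max().round(3) if len(q) else "")
f=np.load("w1.npz"); P=cloud("wrist",f["d"],np.ones(f["d"].shape,bool),f["T"])
q=P[(abs(P[:,0]-.62)<.07)&(abs(P[:,1]+.117)<.12)]; print("beyond large",q[:,2].max())
E
```

```text
0.57 629 0.006
0.58 637 0.006
0.59 647 0.017
0.6 2245 0.103
0.61 1578 0.105
0.62 1027 0.109
0.63 1020 0.105
0.64 1808 0.24
0.65 4014 0.24
0.66 2013 0.24
0.67 1167 0.24
0.68 952 0.233
0.69 1001 0.222
beyond large 0.10958483291583565
```

```bash
python3 - <<'E'
from h import *
f=np.load("w2.npz"); P=cloud("wrist",f["d"],np.ones(f["d"].shape,bool),f["T"])
for z0 in (.095,.115,.14,.18,.21):
    q=P[(P[:,2]>z0)&(P[:,0]>.58)&(P[:,0]<.75)&(abs(P[:,1]-.357)<.08)]; i=np.argsort(q[:,0])[:200]; print(z0,len(q),q[i[[0,20,100]]].round(3).tolist() if len(q)>101 else "")
E
```

```text
0.095 25208 [[0.58, 0.292, 0.38], [0.58, 0.303, 0.36], [0.581, 0.304, 0.373]]
0.115 16150 [[0.58, 0.292, 0.38], [0.58, 0.303, 0.36], [0.581, 0.304, 0.373]]
0.14 9619 [[0.58, 0.292, 0.38], [0.58, 0.303, 0.36], [0.581, 0.304, 0.373]]
0.18 5011 [[0.58, 0.292, 0.38], [0.58, 0.303, 0.36], [0.581, 0.304, 0.373]]
0.21 2758 [[0.58, 0.292, 0.38], [0.58, 0.303, 0.36], [0.581, 0.304, 0.373]]
```

```bash
python3 - <<'E'
from h import *
f=np.load("w2.npz"); P=cloud("wrist",f["d"],np.ones(f["d"].shape,bool),f["T"])
for y0 in (.31,.33,.35,.37,.39,.41):
  for z0 in (.09,.115,.14,.2):
    q=P[(P[:,2]>z0)&(P[:,2]<.26)&(P[:,0]>.57)&(P[:,0]<.78)&(abs(P[:,1]-y0-.01)<.01)]; print(y0,z0,len(q),np.percentile(q[:,0],1).round(3) if len(q) else "",end=" | ")
  print()
E
```

```text
0.31 0.09 3096 0.613 | 0.31 0.115 1774 0.648 | 0.31 0.14 0  | 0.31 0.2 0  | 
0.33 0.09 3119 0.613 | 0.33 0.115 2108 0.647 | 0.33 0.14 1205 0.657 | 0.33 0.2 0  | 
0.35 0.09 3569 0.613 | 0.35 0.115 2535 0.647 | 0.35 0.14 1595 0.656 | 0.35 0.2 0  | 
0.37 0.09 5313 0.612 | 0.37 0.115 4111 0.646 | 0.37 0.14 2773 0.65 | 0.37 0.2 1502 0.65 | 
0.39 0.09 2474 0.611 | 0.39 0.115 1329 0.646 | 0.39 0.14 1168 0.65 | 0.39 0.2 816 0.65 | 
0.41 0.09 2538 0.61 | 0.41 0.115 0  | 0.41 0.14 0  | 0.41 0.2 0  |
```

```bash

python3 -m pendant '[[[0,0,0.024],[0.0212,0.004,0],0.5],[[0,0,0],[0.0212,0.004,0.01],0.5],[[0,0,0],[0.0212,0.004,0.01],0.5],[[0,0,0],[0.0212,0.004,0.02],0.5],[[0,0,0],[0,0,0.03],0.5],[[0,0,0],[0,0,0.03],0.5],[[0,0,0],[0,0,0.03],0.5],[[0,0,0],[0,0,0.03],0.5],[[0,0,0],[0,0,0.025],0.5],[[0,0,0],[0,0,0.02],0.5],[[0,0,0],[0,0,0.01],0.5],[[0,0,0],[0,0,0.005],0.5],[[0,0,0],[0,0,0.0027],0.5],[[0,0,0],[0,0,0],0.5]]'
python3 -m pendant '[[[0,0,0],[0,0,0],0],[[0,0,0],[0,0,0],0],[[0,0,0],[0,0,0],0],[[0,0,0],[0,0,0],0],[[0,0,0],[0,0,0],0],[[0,0,0],[0,0,0],0],[[0,0,0],[0,0,0],0],[[0,0,0],[0,0,0],0]]' 50
```

```text
clock: 5.95
position: [0.5298, 0.3542, 0.0566]
eef_rot: [180.0, -0.0, 89.5]
force: [0.1, -0.3, 0.6]
opening: 0.502
finger_force: 0.0
clock: 6.62
position: [0.5297, 0.3548, 0.0565]
eef_rot: [179.9, -0.0, 89.6]
force: [2.6, -0.7, 5.0]
opening: 0.127
finger_force: 50.0
```

```bash

python3 -m pendant '[[[0,0,0],[0,0,-0.005],0],[[0,0,0],[0,0,-0.015],0],[[0,0,0],[0,0,-0.028],0],[[0,0,0],[0,0,-0.03],0],[[0,0,0],[0,0,-0.03],0],[[0,0,0],[0,0,-0.03],0],[[0,0,0],[0,0,-0.03],0],[[0,0,0],[0,0,-0.03],0],[[0,0,0],[0,0,-0.025],0],[[0,0,0.085],[0,0,0],0],[[0,0,0.085],[0,0,0],0],[[0,0,0.085],[0,0,0],0],[[-0.0925,0,0],[0,0,0],0],[[-0.0925,0,0],[0,0,0],0],[[-0.0925,0,0],[0,0,0],0],[[-0.0925,0,0],[0,0,0],0],[[-0.0925,0,0],[0,0,0],0],[[0,0,0],[0,0,0],0]]'
cat >> h.py <<'E'
from scipy.spatial.transform import Rotation as R
def togo(target,yaw=None,tilt=0):
    s=state(); A=R.from_euler("xyz",s["eef_rot"],degrees=True); d=np.array(target)-s["position"]
    print("pos",s["position"].round(4),s["eef_rot"].round(2),"force",s["force"].round(1),"grip",round(s["opening"],3),s["finger_force"])
    if yaw is not None:
        B=R.from_euler("xyz",[180,0,yaw],degrees=True)*R.from_rotvec([tilt,0,0]); print("turn",(A.inv()*B).as_rotvec().round(4)); print("shift after turn",B.inv().apply(d).round(4))
    print("shift now",A.inv().apply(d).round(4))
LY=-14.95; LO=np.array([.4956,-.1176,.006])
def L2W(p): return LO+R.from_euler("z",LY,degrees=True).apply(p)
def W2L(p): return R.from_euler("z",-LY,degrees=True).apply(np.array(p)-LO)
E
python3 - <<'E'
from h import *
togo(L2W([.0503,-.002,.1702]),75.05,-.4625)
f=np.load("w1.npz"); P=cloud("wrist",f["d"],np.ones(f["d"].shape,bool),f["T"]); Q=W2L(P)
for x in range(60,180,15):
    q=Q[(Q[:,0]>x/1000)&(Q[:,0]<x/1000+.015)&(abs(Q[:,1])<.075)]; print(x,q[:,2].max().round(3) if len(q) else "",end="; ")
E
```

```text
clock: 8.12
position: [0.5261, 0.3539, 0.2769]
eef_rot: [153.4, 0.2, 75.1]
force: [-1.2, -0.4, -3.1]
opening: 0.125
finger_force: 50.0
pos [0.5261 0.3539 0.2769] [153.41   0.2   75.09] force [-1.2 -0.4 -3.1] grip 0.125 50.00004172325134
turn [0.0016 0.0028 0.0022]
shift after turn [-0.4655  0.0825  0.1537]
shift now [-0.4652  0.0813  0.1551]
60 0.046; 75 -0.001; 90 -0.0; 105 0.077; 120 0.075; 135 0.009; 150 0.009; 165 0.009;
```

```bash

python3 -m pendant '[[[0,0,0],[-0.015,0.002,0.003],0],[[0,0,0],[-0.03,0.005,0.007],0],[[0,0,0],[-0.03,0.005,0.007],0],[[0,0,0],[-0.03,0.005,0.007],0],[[0,0,0],[-0.03,0.005,0.007],0],[[0,0,0],[-0.03,0.005,0.007],0],[[0,0,0],[-0.03,0.005,0.007],0],[[0,0,0],[-0.03,0.005,0.007],0],[[0,0,0],[-0.03,0.005,0.01],0],[[0,0,0],[-0.03,0.005,0.01],0],[[0,0,0],[-0.03,0.005,0.01],0],[[0,0,0],[-0.03,0.005,0.012],0],[[0,0,0],[-0.03,0.005,0.012],0],[[0,0,0],[-0.03,0.005,0.012],0],[[0,0,0],[-0.03,0.006,0.012],0],[[0,0,0],[-0.02,0.004,0.012],0],[[0,0,0],[-0.01,0.004,0.01],0],[[0,0,0],[0,0,0],0],[[0,0,0],[0,0,0],0]]'
python3 - <<'E'
from h import *
togo(L2W([.0503,-.002,.1702]),75.05,-.4625)
P=look("w3",["mid_lug","mid_pan"],[])
d=np.load("w3.npz")["d"]
print([(W2L(w("wrist",r["position"],np.load("w3.npz")["T"])).round(4),round(r["p"],2)) for n in("mid_lug","mid_pan") for r in pinpoint(n,"wrist")[:1]])
im,d=grab_frame("side"); cv2.imwrite("pics/s3.png",cv2.resize(im[140:340,200:400,::-1],(600,600)))
E
```

```text
clock: 9.7
position: [0.5437, -0.1319, 0.1785]
eef_rot: [153.6, -0.0, 74.8]
force: [0.3, 0.6, -3.5]
opening: 0.13
finger_force: 50.0
pos [ 0.5437 -0.1319  0.1785] [ 1.5364e+02 -5.0000e-02  7.4840e+01] force [ 0.3  0.6 -3.5] grip 0.13 49.99909579753876
turn [-0.0024  0.0009 -0.0037]
shift after turn [-0.0006 -0.0009  0.0021]
shift now [-0.0006 -0.0009  0.0021]
9.7 [ 0.5437 -0.1319  0.1785] [153.6  -0.   74.8] cam [ 0.496 -0.033  0.321]
mid_lug [([0.5424, -0.1317, 0.182], 0.77)]
mid_pan [([0.5253, -0.1232, 0.1081], 0.65)]
[(array([ 0.0488, -0.0015,  0.176 ]), 0.77), (array([0.0302, 0.0023, 0.1021]), 0.65)]
```

View pics/w3.png

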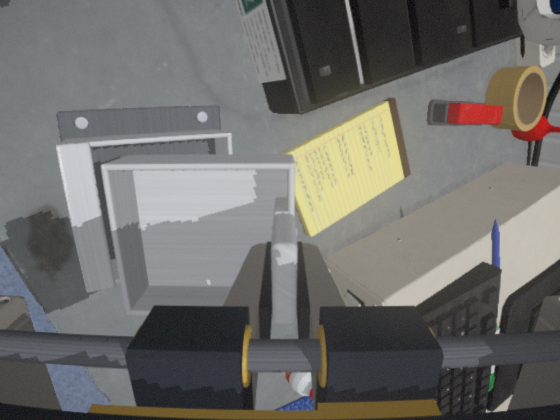

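The picture shows the tilted pan gripped by its lug at (285,250), its front wall at (120,240) just right of the large pan's lip at (85,220). I'll check tilt, height and lateral fit from depth.

```bash
python3 - <<'E'
from h import *
f=np.load("w3.npz"); d=f["d"]; T=f["T"]
def reg(u0,u1,v0,v1):
    m=np.zeros(d.shape,bool); m[v0:v1,u0:u1]=1; return W2L(cloud("wrist",d,m,T))
def plane(Q):
    c=np.median(Q,0); Q=Q[np.linalg.norm(Q-c,axis=1)<.06]; n=np.linalg.svd(Q-Q.mean(0),full_matrices=False)[2][2]; n*=np.sign(n[2]); return Q.mean(0).round(4),n.round(4)
c,n=plane(reg(160,260,190,275)); print("pan floor",c,n,"tilt x",np.degrees(np.arctan2(-n[0],n[2])).round(2),"tilt y",np.degrees(np.arctan2(n[1],n[2])).round(2))
# map cloud into ideal pan frame (F, tilt .4625)
th=np.arctan2(-n[0],n[2]); Q=reg(50,300,140,330)
c_,s_=np.cos(th),np.sin(th)
TCP=W2L(state()["position"]); print("TCP",TCP.round(4))
D=Q-TCP; X=D[:,0]*c_+D[:,2]*s_; Z=-D[:,0]*s_+D[:,2]*c_; Y=D[:,1]
print("floor z'",np.median(Z[(abs(X+.05)<.03)&(abs(Y)<.03)]))
k=(abs(Z+.0205)<.004)&(X>-.12)&(X<-.02); b=cv2.minAreaRect((np.c_[X,Y][k]*1000).astype(np.float32)); print("rim rect",b, "x' min",np.percentile(X[k],1),"y",np.percentile(Y[k],[1,99]))
q=Q[(abs(Q[:,2]-.05)<.003)&(Q[:,0]<-.03)]; print("lip x",np.percentile(q[:,0],[2,98]).round(4),"z",np.median(q[:,2]).round(4),"y max",np.percentile(q[:,1],99).round(4))
E
```

```text
pan floor [ 0.0246 -0.0023  0.1025] [-0.4579 -0.0019  0.889 ] tilt x 27.25 tilt y -0.12
TCP [0.0503 0.0004 0.1734]
floor z' -0.05135208628035984
rim rect ((-63.30668640136719, 0.33293914794921875), (100.32122802734375, 85.46520233154297), 89.39016723632812) x' min -0.1052309577297203 y [-0.04794442  0.05039638]
lip x [-0.0642 -0.0431] z 0.0504 y max 0.0572
```

```bash

python3 -m pendant '[[[0,0,0],[-0.001,-0.0045,0.009],0],[[0,0,0],[0,-0.0045,0.009],0],[[0,0,0],[0,-0.0045,0.009],0],[[0,0,0],[0,-0.0045,0.009],0],[[0,0,0],[0,-0.0045,0.009],0],[[0,0,0],[0,-0.0036,0.0072],0],[[0,0,0],[0,-0.0013,0.0027],0],[[0,0,0],[0,0,0],0],[[0,0,0],[0,0,0],0]]'
cat > pan.py <<'E'
from h import *
def pose(tag,save=True):
    s=state(); T=np.array(camera_model("wrist")["T"]); im,d=grab_frame("wrist"); cv2.imwrite(f"pics/{tag}.png",im[:,:,::-1]); np.savez(tag,d=d,T=T)
    TCP=W2L(s["position"]); Q=W2L(cloud("wrist",d,np.ones(d.shape,bool),T))
    th=np.radians(180-abs(s["eef_rot"][0]))
    for _ in range(3):
        c,sn=np.cos(th),np.sin(th); D=Q-TCP; X=D[:,0]*c+D[:,2]*sn; Z=-D[:,0]*sn+D[:,2]*c; Y=D[:,1]
        k=(abs(X+.055)<.03)&(abs(Y-.015)<.03)&(abs(Z+.0515)<.01)
        q=Q[k]; n=np.linalg.svd(q-q.mean(0),full_matrices=False)[2][2]; n*=np.sign(n[2]); th=np.arctan2(-n[0],n[2])
    zf=np.median(Z[k])-.004
    r=(abs(Z-zf-.036)<.003)&(X>-.12)&(X<-.06)&(abs(Y)<.07)
    xf=np.percentile(X[r],1); F=TCP+np.array([xf*c-zf*sn,0,xf*sn+zf*c])
    print("clock",round(s["clock"],2),"tool tilt",180-abs(s["eef_rot"][0]),"yaw",s["eef_rot"][2],"force",s["force"].round(1),"TCP_L",TCP.round(4))
    print("pan tilt",np.degrees(th).round(2),"roll",np.degrees(np.arctan2(n[1],n[2])).round(2),"F",F.round(4),"x'z'",round(xf,4),round(zf,4),"y range",np.percentile(Q[r][:,1],[1,99]).round(4),"n",k.sum(),r.sum())
E
python3 -c "
from pan import *
pose('w4')"
```

```text
clock: 10.75
position: [0.5441, -0.1317, 0.1179]
eef_rot: [153.5, -0.0, 75.0]
force: [-0.5, 0.7, -1.1]
opening: 0.124
finger_force: 50.0
clock 10.75 tool tilt 26.50631481210911 yaw 75.00446448361033 force [-0.5  0.7 -1.1] TCP_L [ 0.0505 -0.0011  0.1119]
pan tilt 26.54 roll -0.12 F [-0.0282 -0.0011  0.0106] x'z' -0.1156 -0.0554 y range [-0.0557  0.0579] n 6991 1985
```

```bash

python3 -m pendant '[[[0,0,0],[0,-0.0024,0.001],0],[[0,0,0],[0,-0.0024,0.001],0],[[0,0,0],[0,-0.0024,0.0005],0],[[0,0,0],[0,-0.0024,0],0],[[0,0,0],[0,-0.0024,0],0],[[0,0,0],[0,-0.0024,0],0],[[0,0,0],[0,-0.0024,0],0],[[0,0,0],[0,-0.0024,0],0],[[0,0,0],[0,-0.0024,0],0],[[0,0,0],[0,-0.0024,0],0],[[0,0,0],[0,0,0],0]]'
python3 -c "
from pan import *
pose('w5')
im,d=grab_frame('side'); cv2.imwrite('pics/s5.png',cv2.resize(im[130:230,220:360,::-1],(700,500),interpolation=cv2.INTER_CUBIC))"
```

```text
clock: 11.72
position: [0.5235, -0.1264, 0.1043]
eef_rot: [153.5, 0.0, 75.0]
force: [0.1, -0.6, -2.8]
opening: 0.129
finger_force: 50.0
clock 11.72 tool tilt 26.452017303621147 yaw 74.98677064696646 force [ 0.1 -0.6 -2.8] TCP_L [ 0.0293 -0.0013  0.0983]
pan tilt 26.46 roll -0.12 F [-0.0456 -0.0013 -0.0009] x'z' -0.1112 -0.0555 y range [-0.0458  0.0582] n 6982 644
```

View pics/w5.png

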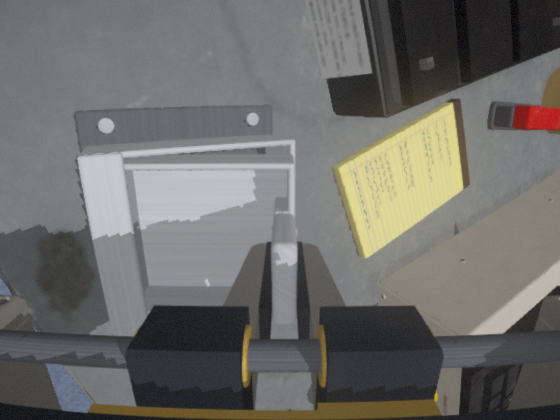

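The pan's front wall is now hidden under the lip at (105,240), with no contact force. Next I work out the laying-flat path.

```bash
python3 - <<'E'
import numpy as np
def tcp(t,fz):
    c,s=np.cos(t),np.sin(t); return np.array([(.036*s-.110*c)/2+.1055*c-.0554*s, fz+.1055*s+.0554*c])
th=np.radians(np.linspace(26.45,0,13)); fz=np.linspace(.002,.001,13)
P=np.array([tcp(t,f) for t,f in zip(th,fz)]); P[0]=[.0293,.0983]
for i in range(12):
    d=P[i+1]-P[i]; o=[]
    for t in (th[i],(th[i]+th[i+1])/2):
        c,s=np.cos(t),np.sin(t); o+= [d[0]*c+d[1]*s, -(-d[0]*s+d[1]*c)]
    print(np.degrees(th[i+1]).round(1),"turn",(th[i]-th[i+1]).round(4),"pre y,z",np.round(o[:2],4),"mid",np.round(o[2:],4), P[i+1].round(4))
E
```

```text
24.2 turn 0.0385 pre y,z [0.0001 0.0029] mid [0.0002 0.0029] [0.0307 0.0958]
22.0 turn 0.0385 pre y,z [0.0007 0.0036] mid [0.0007 0.0036] [0.0328 0.0928]
19.8 turn 0.0385 pre y,z [0.0007 0.0036] mid [0.0008 0.0036] [0.0348 0.0897]
17.6 turn 0.0385 pre y,z [0.0008 0.0037] mid [0.0008 0.0037] [0.0368 0.0864]
15.4 turn 0.0385 pre y,z [0.0008 0.0038] mid [0.0009 0.0038] [0.0387 0.0831]
13.2 turn 0.0385 pre y,z [0.0009 0.0039] mid [0.001  0.0038] [0.0406 0.0796]
11.0 turn 0.0385 pre y,z [0.0009 0.0039] mid [0.001  0.0039] [0.0424 0.076 ]
8.8 turn 0.0385 pre y,z [0.001 0.004] mid [0.0011 0.004 ] [0.0442 0.0722]
6.6 turn 0.0385 pre y,z [0.0011 0.004 ] mid [0.0012 0.004 ] [0.0459 0.0684]
4.4 turn 0.0385 pre y,z [0.0012 0.0041] mid [0.0012 0.0041] [0.0475 0.0645]
2.2 turn 0.0385 pre y,z [0.0012 0.0041] mid [0.0013 0.0041] [0.049  0.0605]
0.0 turn 0.0385 pre y,z [0.0013 0.0042] mid [0.0014 0.0041] [0.0505 0.0564]
```

```bash

python3 -m pendant '[[[0.0385,0,0],[0,0.0002,0.0029],0],[[0.0385,0,0],[0,0.0007,0.0036],0],[[0.0385,0,0],[0,0.0008,0.0036],0],[[0.0385,0,0],[0,0.0008,0.0037],0],[[0.0385,0,0],[0,0.0009,0.0038],0],[[0.0385,0,0],[0,0.0009,0.0039],0],[[0.0385,0,0],[0,0.001,0.0039],0],[[0.0385,0,0],[0,0.001,0.004],0],[[0.0385,0,0],[0,0.0012,0.004],0],[[0,0,0],[0,0,0],0],[[0,0,0],[0,0,0],0]]'
python3 -c "
from pan import *
pose('w6')"
```

```text
clock: 12.73
position: [0.5411, -0.1312, 0.0748]
eef_rot: [173.3, -0.0, 75.0]
force: [-0.1, -1.0, -2.2]
opening: 0.125
finger_force: 50.0
clock 12.73 tool tilt 6.705884328777216 yaw 74.97816646282273 force [-0.1 -1.  -2.2] TCP_L [ 0.0475 -0.0014  0.0688]
pan tilt 6.71 roll -0.14 F [-0.0556 -0.0014  0.0005] x'z' -0.1104 -0.0559 y range [-0.0537  0.0585] n 6998 815
```

```bash

python3 -m pendant '[[[0.0385,0,0],[0,0.0006,0.0041],0],[[0.0385,0,0],[0,0.0007,0.0041],0],[[0.0385,0,0],[0,0.0008,0.0041],0],[[0,0,0],[0,0,0],0],[[0,0,0],[0,0,0],0]]'
python3 -c "
from pan import *
pose('w7')"
```

```text
clock: 13.2
position: [0.5435, -0.1318, 0.0628]
eef_rot: [179.9, 0.0, 75.0]
force: [0.1, -0.7, -2.1]
opening: 0.13
finger_force: 50.0
clock 13.2 tool tilt 0.10639240552353613 yaw 74.97989285862431 force [ 0.1 -0.7 -2.1] TCP_L [ 0.05   -0.0014  0.0568]
pan tilt 0.1 roll -0.13 F [-0.0594 -0.0014  0.0006] x'z' -0.1095 -0.056 y range [-0.0539  0.0585] n 6997 733
```

```bash

python3 -m pendant '[[[0,0,0],[0,0,0.0005],0],[[0,0,0],[0,0,0.0005],0],[[0,0,0],[0,0,0],0],[[0,0,0],[0,0,0],0]]'
python3 -m pendant '[[[0,0,0],[0,0,0],0.22],[[0,0,0],[0,0,0],0.22],[[0,0,0],[0,0,0],0.22],[[0,0,0],[0,0,0],0.22]]'
python3 -m pendant '[[[0,0,0],[0,0,-0.005],0.25],[[0,0,0],[0,0,-0.015],0.3],[[0,0,0],[0,0,-0.03],0.5],[[0,0,0],[0,0,-0.03],0.5],[[0,0,0],[0,0,-0.03],0.5],[[0,0,0],[0,0,-0.03],0.5],[[0,0,0],[0,0,-0.03],0.5],[[0,0,0],[-0.03,0,-0.02],0.5],[[0,0,0],[-0.03,0,-0.02],0.5],[[0,0,0],[0,0,0],0.5]]'
python3 - <<'E'
from h import *
P=look("w8",["mid_lug","mid_pan"],[("mid lug",(.543,-.13),.06,.08,.1)])
Q=W2L(P); k=(abs(Q[:,0])<.035)&(abs(Q[:,1]-.01)<.03)&(Q[:,2]<.02); n=np.linalg.svd(Q[k]-Q[k].mean(0),full_matrices=False)[2][2]; print("floor z",np.median(Q[k][:,2]),n)
k=(abs(Q[:,0]-.05)<.02)&(abs(Q[:,1])<.05)&(abs(Q[:,2]-.082)<.006); print("lug L",cv2.minAreaRect((Q[k][:,:2]*1000).astype(np.float32)),np.median(Q[k][:,2]))
E
```

```text
clock: 13.58
position: [0.5431, -0.1317, 0.0624]
eef_rot: [180.0, 0.0, 75.0]
force: [-2.8, 0.2, 6.2]
opening: 0.126
finger_force: 50.0
clock: 13.92
position: [0.5438, -0.1319, 0.0619]
eef_rot: [179.9, -0.0, 75.0]
force: [-0.4, -0.3, -0.5]
opening: 0.219
finger_force: 0.0
clock: 14.75
position: [0.5289, -0.1938, 0.2767]
eef_rot: [179.6, 0.1, 74.9]
force: [0.8, 0.1, 0.7]
opening: 0.499
finger_force: 0.0
14.75 [ 0.5289 -0.1938  0.2767] [1.796e+02 1.000e-01 7.490e+01] cam [ 0.549 -0.113  0.436]
mid_lug [([0.5433, -0.1304, 0.07], 0.8)]
mid_pan [([0.4944, -0.1174, 0.0069], 0.88)]
wrist mid lug 508 [ 541.6 -129.5] [43.6 11.5] 74.8 z [0.086 0.088 0.089]
floor z 0.0043634126487037735 [-7.26233203e-04  1.71650300e-03 -9.99998263e-01]
lug L ((47.48201370239258, 0.35761260986328125), (43.601749420166016, 11.518900871276855), 89.7957534790039) 0.08192218656589526
```

The middle pan is seated: its lug is at x=47.5–49 mm, y≈0, with the top at 82 mm and the floor level. Now the small pan.

```bash

python3 -m pendant '[[[0,0,0.112],[0,0,0],0.5],[[0,0,0],[0.0234,-0.0238,0],0.5],[[0,0,0],[0.0234,-0.0238,0],0.5],[[0,0,0],[0.0234,-0.0238,0],0.5],[[0,0,0],[0.0234,-0.0238,0],0.5],[[0,0,0],[0.0234,-0.0238,0],0.5],[[0,0,0],[0.0234,-0.0238,0],0.5],[[0,0,0],[0.0234,-0.0238,0],0.5],[[0,0,0],[0.0234,-0.0238,0],0.5],[[0,0,0],[0,0,0],0.5]]'
python3 - <<'E'
from h import *
P=look("w9",["small_lug","small_pan"],[("small lug",(.4346,.117),.05,.086,.098),("small rim",(.4346,.117),.07,.042,.050)])
togo([.4346,.1177,.066],68.6)
E
```

```text
clock: 15.73
position: [0.4159, 0.0586, 0.2706]
eef_rot: [-179.8, -0.0, 68.8]
force: [0.9, -0.6, -0.5]
opening: 0.499
finger_force: 0.0
15.73 [0.4159 0.0586 0.2706] [-179.8   -0.    68.8] cam [0.445 0.136 0.43 ]
small_lug [([0.4376, 0.118, 0.0683], 0.65)]
small_pan [([0.4356, 0.1144, 0.0022], 0.64)]
wrist small lug 516 [434.2 116.8] [43.7 11.8] 70.6 z [0.09  0.092 0.093]
wrist small rim 1217 [434.3 116.3] [84.4 72.3] 69.6 z [0.044 0.046 0.048]
pos [0.4187 0.0547 0.2712] [-1.7998e+02  4.0000e-02  6.8700e+01] force [0. 0. 0.] grip 0.495 0.0
turn [-0.0003  0.0006  0.0018]
shift after turn [ 0.0644 -0.0082  0.2052]
shift now [ 0.0646 -0.008   0.2051]
```

```bash

python3 -m pendant '[[[0,0,-0.023],[0.021,-0.0027,0],0.5],[[0,0,0],[0.021,-0.0027,0.01],0.5],[[0,0,0],[0.021,-0.0026,0.02],0.5],[[0,0,0],[0,0,0.03],0.5],[[0,0,0],[0,0,0.03],0.5],[[0,0,0],[0,0,0.02],0.5],[[0,0,0],[0,0,0],0.5],[[0,0,0],[0,0,0],0.5]]'
python3 - <<'E'
from h import *
togo([.4343,.1166,.066],70)
E
```

```text
clock: 16.55
position: [0.4334, 0.115, 0.161]
eef_rot: [-179.9, 0.1, 69.8]
force: [0.1, 0.1, 0.2]
opening: 0.502
finger_force: 0.0
pos [0.4334 0.115  0.161 ] [-1.7989e+02  1.0000e-01  6.9820e+01] force [0.1 0.1 0.2] grip 0.502 0.0
turn [-0.002   0.0018 -0.0032]
shift after turn [0.0018 0.0003 0.095 ]
shift now [0.002  0.0004 0.095 ]
```

```bash

python3 -m pendant '[[[0,0,-0.003],[0.0015,0,0.02],0.5],[[0,0,0],[0,0,0.025],0.5],[[0,0,0],[0,0,0.025],0.5],[[0,0,0],[0,0,0.015],0.5],[[0,0,0],[0,0,0.007],0.5],[[0,0,0],[0,0,0.003],0.5],[[0,0,0],[0,0,0],0.5]]'
python3 -m pendant '[[[0,0,0],[0,0,0],0],[[0,0,0],[0,0,0],0],[[0,0,0],[0,0,0],0],[[0,0,0],[0,0,0],0],[[0,0,0],[0,0,0],0],[[0,0,0],[0,0,0],0],[[0,0,0],[0,0,0],0],[[0,0,0],[0,0,0],0]]' 45
python3 -m pendant '[[[0,0,0],[0,0,-0.005],0],[[0,0,0],[0,0,-0.015],0],[[0,0,0],[0,0,-0.03],0],[[0,0,0],[0,0,-0.03],0],[[0,0,0],[0,0,-0.03],0],[[0,0,0],[0,0,-0.03],0],[[0,0,0],[0,0,-0.03],0],[[0,0,0],[0,0,-0.02],0],[[0,0,0],[0,0,0],0]]'
python3 - <<'E'
from h import *
print(W2L([.543,-.1305,.0]))
togo(L2W([-.005,0,.19]),75.05)
E
```

```text
clock: 17.13
position: [0.4352, 0.1172, 0.0675]
eef_rot: [179.9, -0.0, 70.0]
force: [-0.1, -0.4, 0.2]
opening: 0.498
finger_force: 0.0
clock: 17.8
position: [0.4342, 0.1172, 0.0668]
eef_rot: [180.0, 0.0, 70.1]
force: [-0.3, -0.5, 0.2]
opening: 0.128
finger_force: 45.0
clock: 18.55
position: [0.4363, 0.1178, 0.2612]
eef_rot: [179.6, -0.2, 70.1]
force: [0.4, 0.1, -1.2]
opening: 0.126
finger_force: 45.0
[ 0.04912346 -0.00023529 -0.006     ]
pos [0.4363 0.1178 0.2612] [179.65  -0.23  70.06] force [ 0.4  0.1 -1.2] grip 0.126 44.99668478965759
turn [ 0.0063 -0.0038 -0.0872]
shift after turn [-0.2122  0.113   0.0652]
shift now [-0.2018  0.1307  0.0652]
```

```bash

python3 -m pendant '[[[0.003,0,-0.087],[0,0,0],0],[[0,0,0],[-0.0212,0.0117,0],0],[[0,0,0],[-0.0212,0.0117,0],0],[[0,0,0],[-0.0212,0.0117,0],0],[[0,0,0],[-0.0212,0.0117,0],0],[[0,0,0],[-0.0212,0.0117,0],0],[[0,0,0],[-0.0212,0.0117,0],0],[[0,0,0],[-0.0212,0.0117,0],0],[[0,0,0],[-0.0212,0.0117,0],0],[[0,0,0],[-0.0212,0.0117,0.015],0],[[0,0,0],[-0.0212,0.0117,0.025],0],[[0,0,0],[0,0,0.02],0],[[0,0,0],[0,0,0],0],[[0,0,0],[0,0,0],0],[[0,0,0],[0,0,0],0]]'
python3 - <<'E'
from h import *
P=look("w10",["small_pan"],[])
togo(L2W([-.001,0,.19]),75.05)
Q=W2L(P); t=W2L(state()["position"]); print("TCP_L",t.round(4))
k=(abs(Q[:,2]-(t[2]-.021))<.004)&(abs(Q[:,0]-t[0])<.06)&(abs(Q[:,1]-t[1])<.07); print("rim",k.sum(),cv2.minAreaRect((Q[k][:,:2]*1000).astype(np.float32)),np.median(Q[k][:,2])) if k.sum() else print("none")
E
```

```text
clock: 19.8
position: [0.4924, -0.1172, 0.1968]
eef_rot: [-179.8, -0.0, 75.1]
force: [0.4, 1.0, -0.9]
opening: 0.128
finger_force: 45.0
19.8 [ 0.4924 -0.1172  0.1968] [-179.8   -0.    75.1] cam [ 0.513 -0.037  0.356]
small_pan [([0.4881, -0.1178, 0.1323], 0.82)]
pos [ 0.493  -0.1172  0.1976] [-1.7995e+02 -2.0000e-02  7.5090e+01] force [-0.3 -0.9 -1.8] grip 0.131 44.99703884124756
turn [-0.0009 -0.0003  0.0007]
shift after turn [0.0003 0.0016 0.0016]
shift now [0.0003 0.0016 0.0016]
TCP_L [-0.0026 -0.0003  0.1916]
rim 3144 ((-4.514900207519531, 4.665300369262695), (71.9988784790039, 72.76541900634766), 0.04324517771601677) 0.17021295092535088
```

View pics/w10.png

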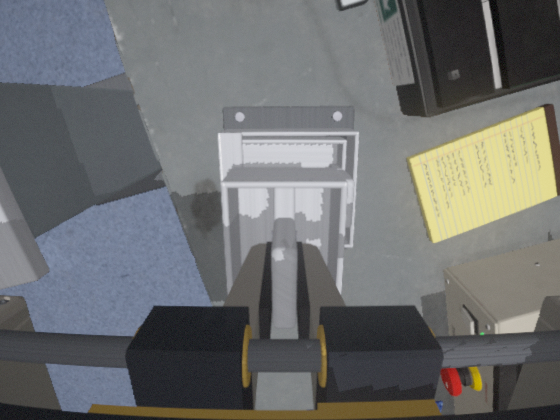

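The small pan hangs square over the nest, with its rim at (285,185). It is about 4 mm towards the lip, so I correct that and lower.

```bash

python3 -m pendant '[[[0,0,0],[0.0008,0.004,0],0],[[0,0,0],[0,0,0.01],0],[[0,0,0],[0,0,0.012],0],[[0,0,0],[0,0,0.012],0],[[0,0,0],[0,0,0.012],0],[[0,0,0],[0,0,0.012],0],[[0,0,0],[0,0,0.006],0],[[0,0,0],[0,0,0],0],[[0,0,0],[0,0,0],0]]'
python3 - <<'E'
from h import *
P=look("w11",[],[])
Q=W2L(P); t=W2L(state()["position"]); print("TCP_L",t.round(4))
k=(abs(Q[:,2]-(t[2]-.021))<.003)&(abs(Q[:,0]-t[0])<.06)&(abs(Q[:,1]-t[1])<.07); print("rim",k.sum(),cv2.minAreaRect((Q[k][:,:2]*1000).astype(np.float32)),np.median(Q[k][:,2]))
k=(abs(Q[:,2]-.0505)<.003)&(abs(Q[:,0]+.053)<.02); print("lip edge",np.percentile(Q[k][:,0],[2,98]))
E
```

```text
clock: 20.65
position: [0.4964, -0.1178, 0.1324]
eef_rot: [-179.8, -0.0, 75.1]
force: [-0.1, -0.2, -1.9]
opening: 0.128
finger_force: 45.0
20.65 [ 0.4964 -0.1178  0.1324] [-179.8   -0.    75.1] cam [ 0.517 -0.037  0.292]
TCP_L [0.0012 0.     0.1269]
rim 3073 ((-0.5924949645996094, 4.906475067138672), (72.10368347167969, 73.1209487915039), 0.021473249420523643) 0.10580323861419658
lip edge [-0.06406956 -0.0438423 ]
```

```bash

python3 -m pendant '[[[0,0,0],[0,0,0.006],0],[[0,0,0],[0,0,0.007],0],[[0,0,0],[0,0,0.007],0],[[0,0,0],[0,0,0.007],0],[[0,0,0],[0,0,0.007],0],[[0,0,0],[0,0,0.007],0],[[0,0,0],[0,0,0.006],0],[[0,0,0],[0,0,0.004],0],[[0,0,0],[0,0,0.002],0],[[0,0,0],[0,0,0],0],[[0,0,0],[0,0,0],0]]'
python3 -m pendant '[[[0,0,0],[0,0,0.0007],0],[[0,0,0],[0,0,0.0007],0],[[0,0,0],[0,0,0.0007],0],[[0,0,0],[0,0,0],0]]'
```

```text
clock: 21.62
position: [0.4963, -0.1179, 0.0795]
eef_rot: [-179.9, -0.0, 75.0]
force: [-0.2, -0.2, -1.2]
opening: 0.129
finger_force: 45.0
clock: 21.95
position: [0.4963, -0.1179, 0.0775]
eef_rot: [-179.9, -0.0, 75.0]
force: [-0.7, 0.1, -1.3]
opening: 0.126
finger_force: 45.0
```

```bash

python3 -m pendant '[[[0,0,0],[0,0,0.0004],0],[[0,0,0],[0,0,0.0004],0],[[0,0,0],[0,0,0],0],[[0,0,0],[0,0,0],0]]'
```

```text
clock: 22.28
position: [0.4963, -0.1179, 0.0768]
eef_rot: [-179.9, -0.0, 75.0]
force: [-0.7, -1.1, 2.1]
opening: 0.128
finger_force: 45.0
```

Contact, right at the expected height. I'll release and retreat.

```bash

python3 -m pendant '[[[0,0,0],[0,0,0],0.25],[[0,0,0],[0,0,0],0.25],[[0,0,0],[0,0,0],0.25],[[0,0,0],[0,0,0],0.25],[[0,0,0],[0,0,-0.005],0.25],[[0,0,0],[0,0,-0.015],0.3],[[0,0,0],[0,0,-0.03],0.3],[[0,0,0],[0,0,-0.03],0.4],[[0,0,0],[0,0,-0.03],0.5],[[0,0,0],[0,0,-0.03],0.5],[[0,0,0],[0,0,-0.03],0.5],[[0,0,0],[-0.03,0,-0.03],0.5],[[0,0,0],[-0.03,0,-0.02],0.5],[[0,0,0],[0,0,0],0.5]]'
python3 - <<'E'
from h import *
P=look("w12",["small_lug","mid_lug","oil"],[]); Q=W2L(P)
for n,x,z in (("mid",.049,.082),("small",0,.096)):
    k=(abs(Q[:,0]-x)<.02)&(abs(Q[:,1])<.05)&(abs(Q[:,2]-z)<.006); b=cv2.minAreaRect((Q[k][:,:2]*1000).astype(np.float32)); print(n,np.round(b[0],1),np.round(b[1],1),b[2],"top z",np.median(Q[k][:,2]).round(4))
k=(abs(Q[:,0])<.04)&(abs(Q[:,1])<.045)&(abs(Q[:,2]-.05)<.004);q=Q[k];n=np.linalg.svd(q-q.mean(0),full_matrices=False)[2][2];print("small rim z",np.median(q[:,2]),n.round(3))
E
```

```text
clock: 23.45
position: [0.4825, -0.1794, 0.3011]
eef_rot: [179.7, 0.1, 75.0]
force: [-0.1, -0.4, 0.5]
opening: 0.5
finger_force: 0.0
23.45 [ 0.4825 -0.1794  0.3011] [1.797e+02 1.000e-01 7.500e+01] cam [ 0.502 -0.098  0.46 ]
small_lug [([0.495, -0.1164, 0.0808], 0.56)]
mid_lug [([0.5413, -0.1279, 0.0658], 0.82)]
oil [([0.5655, -0.3705, 0.0012], 0.85)]
mid [48.  0.] [12.3 42.4] 0.6672466397285461 top z 0.0819
small [-1.1 -0.8] [44.  10.8] 89.68701934814453 top z 0.096
small rim z 0.05014840325793383 [-0.001 -0.     1.   ]
```

View pics/w12.png

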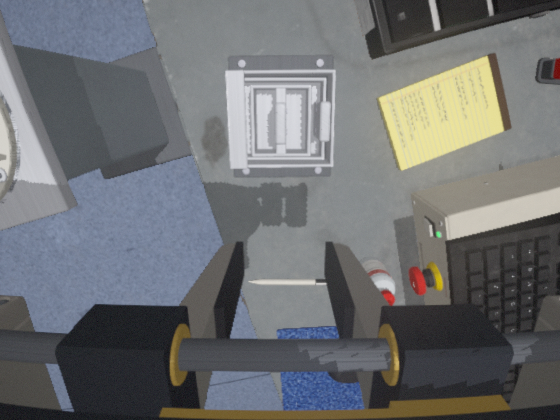

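All three pans are nested flat at (282,120), with lugs at (281,120) and (325,120) parallel. The oil bottle at (378,280) is in place.

```bash
python3 -c "
from station import *
print(sign_off())"
```

```text
the job is handed in; nothing more can be done
None
```

The middle pan lies flat in the large pan with its front edge under the lip, and the smallest pan lies flat inside it with the lugs parallel. The gripper had released and pulled clear, and I handed the job in at about 23.5 s of the 64 s limit; the hand-in gave no verdict.

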